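# Seat the crank of the hand chopper on its drive pin

## Robot

A 6-joint arm with a two-finger parallel gripper is mounted at the origin on a cart in front of the work surface, level with it; the furniture and walls round the work are solid. World frame = base frame: x ahead of the robot, y to its left, z up, the work surface at z = 0. Lengths are in mm, angles in rad, forces in N, time in s.
With the tool pointing down it reaches from about 350 to 775 mm from the base axis. Payload 7.3 kg.
Tool frame: the origin (TCP) lies at the very end of the fingers, on their centre line; the grasp point (between the pads) lies 19 mm behind it; z points along the fingers, y is the line along which they close (so a half turn about z gives the same grasp; the last joint's range is limited). The gripper opens to 92 mm and grips with 3 to 60 N. Pads are 19 mm wide; open, the fingers measure 130 mm over their backs; the gripper's body (75 mm by 190 mm) begins 47 mm behind the grasp point.
Start: joints at [1.08, 0.342, 1.524, -0, 1.275, -0.146], TCP at [177.441, 494.125, 226.741] pointing down, gripper open.
Joint ranges: [-2.53, 2.53], [-0.77, 2.02], [0.04, 2.7], [-1, 4.14], [0.28, 2.66], [-3.11, 3.11]. Speed limits (rad/s): [2.57, 2.57, 3.14, 3.14, 3.14, 3.14].

## Interface

Orientations are given as [roll, pitch, yaw] about the fixed x, y, z axes, in that order (R = Rz(yaw) Ry(pitch) Rx(roll)).
In Python, from plant import bot gives the robot as it stands.
- The arm moves only by the tool jog_arm, never from a script. Its argument "targets" is a list of rows, each an object with "xyz": the shift along the tool's x, y, z as a fraction of full scale, a list of three; "spin": the turn about the tool's z as a fraction of full scale. In form: [{"xyz": [x, y, z], "spin": spin}, ...]. A call has exactly 10 rows; each row shifts and turns the commanded pose from where the row before left it, along the tool's axes as they then stand; what a row does not reach is not made up. Full scale, the value 1, is 80 mm for a shift and 0.1 rad for a turn. A row lasts 1/8 s, in which the tool goes at most 62.5 mm and 10.7 degrees, less where a joint would pass 70% of its speed; a pose out of reach is approached as far as the arm can. A call with a number of a shift or a turn outside -1 to 1 is refused whole. A call with a gripper value outside its range is refused whole. "gripper" is the opening in per cent of the stroke, from 0 (shut) to 100 (fully open), set as the call begins (left out, the last holds). The fingers move at their own pace and stop on an object; the grip force is fixed at half the most. Time passes only in rows, so rows that do not move let the fingers close, or fill a call up. It gives the time, the measured TCP pose, the force, the opening and the grip force at its end, in the units of the state.
- bot.get_obs(): the state, without advancing time (a new reading comes with each control period).
- bot.capture(name): name is "scene" or "side" or "wrist"; returns the picture (480x640x3 uint8, blue, green, red); there is no depth.
- bot.get_calibration(name): a dict with "vfov" (degrees; the focal length in pixels is half the picture's height over the tangent of half this angle, whatever the lens; pixels are square), "cx", "cy" (the principal point, pixels), "k1" (the pictures are not rectified: a ray, as slopes to the right and down, at radius r is drawn at 1 + k1 r^2 times it, then the intrinsics apply), "eye" and "rotation" of the camera in the world. Camera axes: x right, y down, z forward; pixel columns grow to the right and rows downward; lengths in mm; the calibration is good to about 2 mm. A picture is of the moment at which its call begins: read the wrist's pose just before it. get_calibration takes no time and is no camera call; for the wrist camera it gives the pose at the moment of the call.
- bot.close_job(): hands the job in; it is judged then, once.
The state is a dict: "time": time; "joint_positions": joint angles; "dq": joint speeds; "tau": joint torques, N m; "tool_pos": TCP position; "tcp_rot": TCP orientation; "contact_force": force on the tool from outside, world axes, zero at the start; "moment": the same for the moment, N m; "grip_width": finger opening in mm; "finger_force": force on a finger pad.
Only numpy, scipy, OpenCV 4.12 (cv2) and the standard library are available. Lean on these libraries where they do the work, as an engineer would, in place of code of your own. Each camera call takes 0.05 s, during which the arm holds its last target. There are 200 camera calls.

## Task

Somebody has put the crank on the hand-cranked chopper's spindle, but its hub is only riding on top of the cross pin. Turn the crank round until the slot in its hub finds the pin and it drops, and press it down fully home, so that the hub sits flat on the drive flange and the clips hold it; do not ram or force it. Then let go, with the things standing round the chopper left where they are.

Things in the scene. Friction and masses are not known exactly. Their poses are not given: they have to be found in the camera images.
- chopper: Hand-cranked food chopper, 134 mm across, held fast on the worktop by its suction foot: clear bowl with steel blades, white lid with a low dome. Origin: centre of its underside on the worktop; z up; its x axis points away from the small grey suction lever on the foot (lever 87 mm from the axis, 24 mm high). Lid top 126 mm high, dome 76 mm across and 134 mm high.
- spindle (a joint): Turn of the drive spindle in the chopper's frame, rad, anticlockwise from above positive; at 0 the cross pin lies along the chopper's x axis. The spindle turns either way without end, but stiffly (about 0.3 N m), so it stays put while the loose crank slides round on it.
- drive_seat (a point): Centre of the top of the steel drive flange (50 mm disc that turns with the spindle), 138 mm above the worktop on the chopper's axis; x axis along the cross pin, z up. The round shaft (14 mm thick, 44 mm high) rises from it. Here the centre of the crank's underside must come to rest.
- pin_end (a point): One end of the cross pin, a 6 mm rod, 40 mm long, square through the shaft; its middle is 8 mm and its top 11 mm above the flange, and its ends show 3 mm beyond the hub. This point is 20 mm from the axis, 8 mm above the flange.
- clip_nose (a point): Round nose of one of two sprung steel clips on the flange, beside the hub, a quarter turn from the pin; noses 3 to 10 mm above the flange. They hold the hub 6 mm above the flange until it is pressed down past them with 5 to 10 N, then grip its sides.
- crank: Loose crank, about 0.14 kg: black hub 34 mm across, 52 mm high, with a blind round bore; aluminium arm 16 mm wide, its top 49 mm above the underside; finger knob; weighted tail 41 mm the other way. Origin: centre of the hub's underside; z up; x along the arm to the knob. It starts on top of the pin, 11 mm above the flange, arm 30 to 90 degrees off the pin's line.
- hub_slot (a point): One mouth of the slot (8.5 mm wide, 13.5 mm deep) cut right across the hub's underside straight below the arm, so the crank fits the pin either way round. Point on the underside, 17 mm from the axis towards the knob. The crank slides round almost freely on the pin; within about 8 degrees of the pin's line it drops 5 mm by its weight onto the clips, and then turns the spindle with it.
- hub_top (a point): Centre of the flat top of the crank's hub (34 mm disc), 52 mm above the hub's underside: the place to press.
- crank_knob (a point): Middle of the finger knob: upright, 25 mm thick, from 50 to 88 mm above the hub's underside, its axis 65 mm from the hub's axis; this point is 69 mm above the underside. Pushed from the side it carries the crank round.
- tomato_punnet: Clear punnet of tomatoes, 100 x 140 x 63 mm, bystander. Origin: centre of its underside.
- spice_jar_a: Spice jar with black cap, 41 mm across, 105 mm high, bystander. Origin: centre of its underside.
- spice_jar_b: Second, like spice jar, bystander. Origin: centre of its underside.

How it is judged:
By the outcome, as a careful person would: the job done as asked, in the order asked, and still so for the second after the job is handed in, with the robot touching nothing.
It also fails if it takes over 40 s, if anything falls off the work surface, if the arm or the gripper's body presses on something with over 40 N, if the wrist force passes 120 N, or if a joint passes its speed limit or range.

## Working session

There is one attempt and no reset: what is moved stays moved. The work goes in short steps, Python scripts to look and compute and a tool call to move; the robot and the scene stay as the last step left them, time stands still between calls to the robot, and variables do not carry over. Pictures are saved under pics/ and viewed, at most 10 in all, crops included, and the job is handed in when it is done.

Besides the shell and the picture viewer there is one more tool, called after "Call:" by a JSON object that holds its "method" and its "body", one argument or row to a line. jog_arm: Moves the arm, as the interface text tells. Shift numbers are shares of 80 mm and turn numbers shares of 0.1 rad, none past 1 either way. Its arguments: {"type":"object","properties":{"targets":{"type":"array","items":{"type":"object","properties":{"xyz":{"type":"array","items":{"type":"number"}},"spin":{"type":"number"}}}},"gripper":{"type":"number"}},"required":["targets"]}

```bash
mkdir -p pics; ls; cat > h.py <<'E'
import numpy as np, cv2
from plant import bot
def ray(c,u,v):
    f=240/np.tan(np.radians(c['vfov'])/2)
    d=np.array([(u-c['cx'])/f,(v-c['cy'])/f]); s=d.copy()
    for _ in range(20): s=d/(1+c['k1']*(s@s))
    return np.array(c['eye'],float), np.array(c['rotation'])@np.array([s[0],s[1],1])
def onz(c,u,v,z):
    e,d=ray(c,u,v); return e+d*(z-e[2])/d[2]
def proj(c,p):
    f=240/np.tan(np.radians(c['vfov'])/2)
    q=np.array(c['rotation']).T@(np.array(p,float)-np.array(c['eye'])); s=q[:2]/q[2]
    return s*(1+c['k1']*(s@s))*f+np.array([c['cx'],c['cy']])
E
python3 - <<'E'
from h import *
o=bot.get_obs(); print(o)
for n in ('scene','side','wrist'):
    print(n,bot.get_calibration(n)); cv2.imwrite(f'pics/{n}0.png',bot.capture(n))
E
```

```text
pics
{'time': 0.0, 'joint_positions': array([ 1.07996331e+00,  3.42730215e-01,  1.52502533e+00, -9.58033019e-07,
        1.27542650e+00, -1.46034856e-01]), 'dq': array([-1.81061841e-03,  9.73817107e-04, -8.71386556e-04, -8.07401556e-04,
        1.85388802e-03, -4.06609516e-05]), 'tau': array([-3.59577016e-04, -4.31243455e+01, -2.44218367e+01,  7.17697316e-02,
        5.57684444e-02, -5.84697295e-05]), 'tool_pos': array([177.24986718, 493.72706291, 226.03819159]), 'tcp_rot': array([-3.14002005e+00, -2.30375135e-04,  2.79679459e+00]), 'contact_force': array([-0.43336409,  0.5743881 ,  0.18409084]), 'moment': array([ 0.00891321, -0.01505743,  0.02931571]), 'finger_force': 0.0, 'grip_width': 91.82262175799431}
scene {'vfov': 48.29181663949858, 'cx': 324.99773797910296, 'cy': 234.28444981526428, 'k1': -0.0092668657025063, 'eye': array([-16.47829475, 177.26812745, 617.08177681]), 'rotation': array([-2.10844505, -0.00298448, -2.37910174])}
side {'vfov': 46.45784490207929, 'cx': 320.8429225750731, 'cy': 242.61670704248348, 'k1': -0.052710791489341255, 'eye': array([134.92858124, 286.50221512, 724.25782239]), 'rotation': array([-2.19955754, -0.00757865, -2.61753704])}
wrist {'vfov': 61.41084109733196, 'cx': 319.28381147858136, 'cy': 246.6806175074134, 'k1': -0.047132299804831065, 'eye': array([114.63421707, 516.56195695, 384.08716814]), 'rotation': array([2.88611447e+00, 9.92116975e-04, 1.22552151e+00])}
```

```bash
sed -i "s/np.array(c\['rotation'\])/R(c)/; s/^from plant/from scipy.spatial.transform import Rotation\nfrom plant/" h.py; cat >> h.py <<'E'
def R(c): return Rotation.from_euler('xyz',c['rotation']).as_matrix()
E
sed -i "s/np.array(c\['rotation'\])/R(c)/" h.py; grep -n "R(c)" h.py
```

```text
8:    return np.array(c['eye'],float), R(c)@np.array([s[0],s[1],1])
13:    q=R(c).T@(np.array(p,float)-np.array(c['eye'])); s=q[:2]/q[2]
15:def R(c): return Rotation.from_euler('xyz',c['rotation']).as_matrix()
```

View pics/scene0.png

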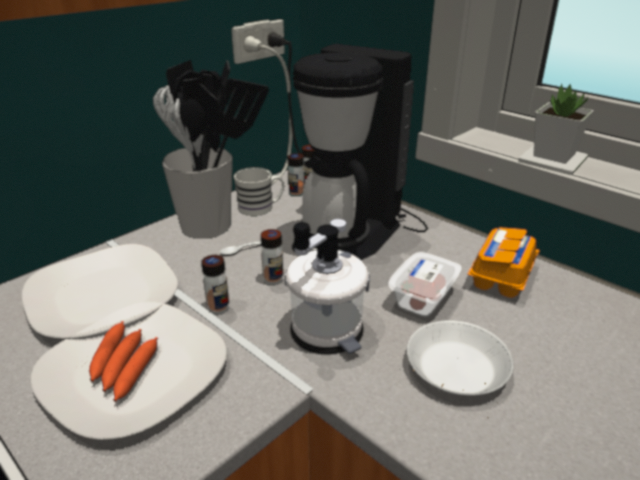

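View pics/side0.png

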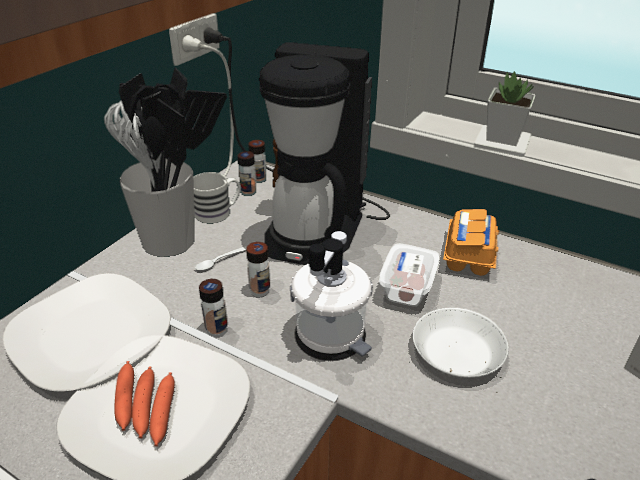

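```bash
python3 - <<'E'
from h import *
a=cv2.imread('pics/scene0.png')[200:360,265:395]; b=cv2.imread('pics/side0.png')[215:375,265:395]
cv2.imwrite('pics/crop0.png',cv2.resize(np.hstack([a,b]),None,fx=3,fy=3,interpolation=cv2.INTER_CUBIC))
S=bot.get_calibration('scene');D=bot.get_calibration('side')
# lid/rim centre
print(onz(S,327,274,126),onz(D,332,286,126))
E
```

```text
[ 463.73894197 -332.209631    126.        ] [ 466.17578328 -332.36197786  126.        ]
```

View pics/crop0.png

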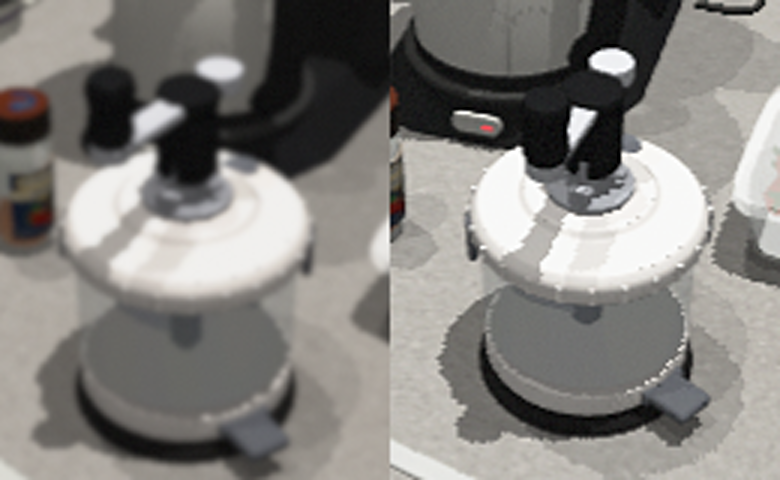

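```bash
python3 - <<'E'
from h import *
S=bot.get_calibration('scene');D=bot.get_calibration('side')
print('hub',onz(S,328.3,228,201),onz(D,333.7,242,201))
print('knob',onz(S,301.7,224,237),onz(D,317.3,245.7,237))
print('lever',onz(S,349,345,20),onz(D,361,348,20))
print('coffee base',onz(S,270,245,20),onz(D,275,252,10),onz(D,325,258,10))
print('jars cap',onz(D,257,249,105),onz(D,211,288,105))
print('punnet',onz(D,410,262,63))
print('utens',onz(D,165,250,0),'plant pot',onz(D,506,150,0))
E
```

```text
hub [ 474.08790133 -345.50333356  201.        ] [ 474.75517586 -350.35674247  201.        ]
knob [ 466.89329673 -282.11079772  237.        ] [ 467.64652532 -286.14373357  237.        ]
lever [ 404.41880658 -322.16344005   20.        ] [ 403.13742957 -325.04721412   20.        ]
coffee base [ 726.85636638 -435.81900918   20.        ] [ 688.49353709 -487.74910288   10.        ] [ 586.85193429 -523.63270242   10.        ]
jars cap [ 648.70628767 -375.47372031  105.        ] [ 651.69732042 -245.19858432  105.        ]
punnet [ 406.10701843 -535.80902373   63.        ]
utens [ 905.20871602 -383.20344787    0.        ] plant pot [  395.33924054 -1246.3749334      0.        ]
```

Call:
{"method": "jog_arm", "body": {
  "targets": [
    {"xyz":[-0.535,-0.449,0],"spin":0},
    {"xyz":[-0.535,-0.449,0],"spin":0},
    {"xyz":[-0.535,-0.449,0],"spin":0},
    {"xyz":[-0.535,-0.449,0],"spin":0},
    {"xyz":[-0.535,-0.449,0],"spin":0},
    {"xyz":[-0.535,-0.449,0],"spin":0},
    {"xyz":[-0.535,-0.449,0],"spin":0},
    {"xyz":[-0.535,-0.449,0],"spin":0},
    {"xyz":[-0.535,-0.449,0],"spin":0},
    {"xyz":[-0.157,-0.659,0],"spin":0}
  ]
}}

```text
time: 1.4
tool_pos: [426.1, 3.8, 226.4]
tcp_rot: [3.141, 0.001, 2.797]
contact_force: [0.2, -0.3, 0.4]
grip_width: 91.8
finger_force: 0.0
```

Call:
{"method": "jog_arm", "body": {
  "targets": [
    {"xyz":[-0.157,-0.659,0],"spin":0},
    {"xyz":[-0.157,-0.659,0],"spin":0},
    {"xyz":[-0.157,-0.659,0],"spin":0},
    {"xyz":[-0.157,-0.659,0],"spin":0},
    {"xyz":[-0.157,-0.659,0],"spin":0},
    {"xyz":[-0.157,-0.659,0],"spin":0},
    {"xyz":[0,0,0],"spin":0},
    {"xyz":[0,0,0],"spin":0},
    {"xyz":[0,0,0],"spin":0},
    {"xyz":[0,0,0],"spin":0}
  ]
}}

```text
time: 2.65
tool_pos: [389.1, -316.3, 226.9]
tcp_rot: [3.142, 0.0, 2.798]
contact_force: [-0.2, 0.7, -1.3]
grip_width: 92.1
finger_force: 0.0
```

```bash
python3 - <<'E'
from h import *
o=bot.get_obs(); print(o['joint_positions'],o['time'],o['contact_force'])
c=bot.get_calibration('wrist'); np.save('w1.npy',c,allow_pickle=True)
cv2.imwrite('pics/w1.png',bot.capture('wrist'))
print(c, proj(c,[474,-347,138]))
E
```

```text
[-8.35727078e-01  2.98660334e-01  1.58682046e+00  1.50023031e-04
  1.25592386e+00 -2.06340422e+00] 2.65 [-0.24437798  0.74690659 -1.27351027]
{'vfov': 61.41084109733196, 'cx': 319.28381147858136, 'cy': 246.6806175074134, 'k1': -0.047132299804831065, 'eye': array([ 326.24364523, -293.86010017,  384.85096281]), 'rotation': array([ 2.88568064e+00, -4.10847499e-04,  1.22713903e+00])} [318.77822843 375.78096317]
```

View pics/w1.png

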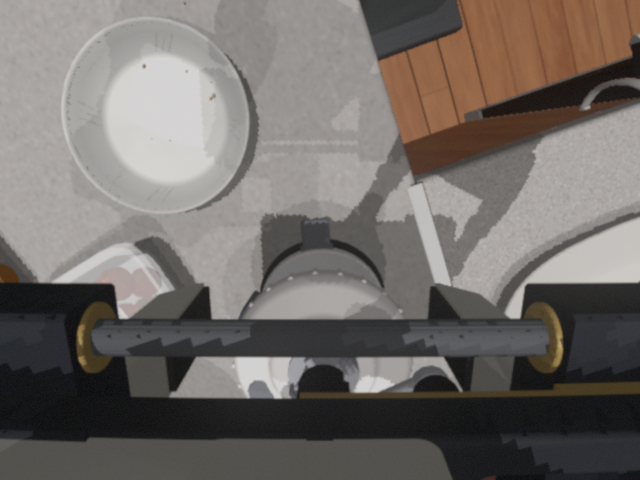

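Call:
{"method": "jog_arm", "body": {
  "targets": [
    {"xyz":[0,0,-0.4],"spin":0},
    {"xyz":[-0.25,0,0],"spin":0},
    {"xyz":[-0.25,0,0],"spin":0},
    {"xyz":[0,0,0],"spin":0},
    {"xyz":[0,0,0],"spin":0},
    {"xyz":[0,0,0],"spin":0},
    {"xyz":[0,0,0],"spin":0},
    {"xyz":[0,0,0],"spin":0},
    {"xyz":[0,0,0],"spin":0},
    {"xyz":[0,0,0],"spin":0}
  ]
}}

```text
time: 3.95
tool_pos: [426.3, -330.9, 258.7]
tcp_rot: [3.142, 0.0, 2.797]
contact_force: [-0.3, 0.1, -0.9]
grip_width: 91.9
finger_force: 0.0
```

```bash
python3 - <<'E'
from h import *
c=bot.get_calibration('wrist')
im=bot.capture('wrist'); cv2.imwrite('pics/w2.png',im)
print(c, proj(c,[474,-347,138]))
s=bot.capture('side'); cv2.imwrite('pics/s2.png',s)
cv2.imwrite('pics/w2c.png',cv2.resize(im[180:340,220:430],None,fx=3.5,fy=3.5,interpolation=cv2.INTER_CUBIC))
E
```

```text
{'vfov': 61.41084109733196, 'cx': 319.28381147858136, 'cy': 246.6806175074134, 'k1': -0.047132299804831065, 'eye': array([ 363.58659369, -308.32990211,  416.63620024]), 'rotation': array([ 2.88591632e+00, -4.49573958e-04,  1.22547422e+00])} [320.4476188  304.32580321]
```

View pics/w2c.png

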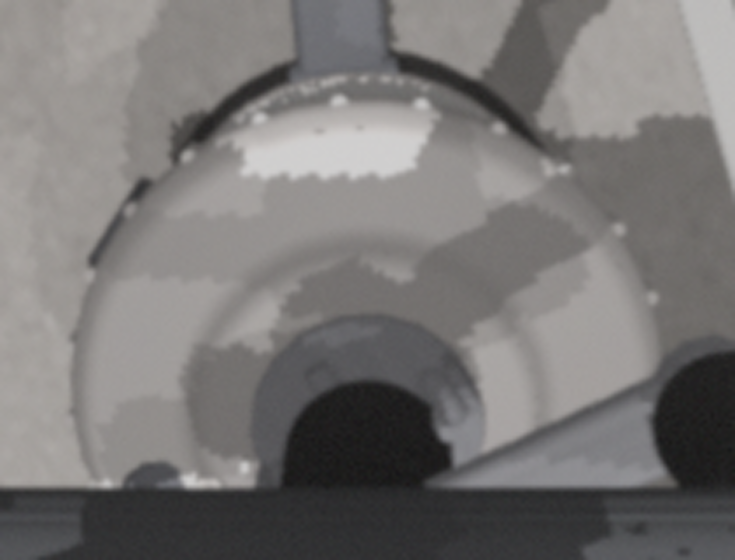

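```bash
python3 - <<'E'
from h import *
im=cv2.imread('pics/w2.png')[265:318,285:365]
g=cv2.convertScaleAbs(im,alpha=1.8,beta=-20)
s=cv2.imread('pics/s2.png')[235:300,290:370]
a=cv2.resize(g,(400*2,265*2),interpolation=cv2.INTER_CUBIC)
cv2.imwrite('pics/w2d.png',a)
E
```

```text
(no output)
```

View pics/w2d.png

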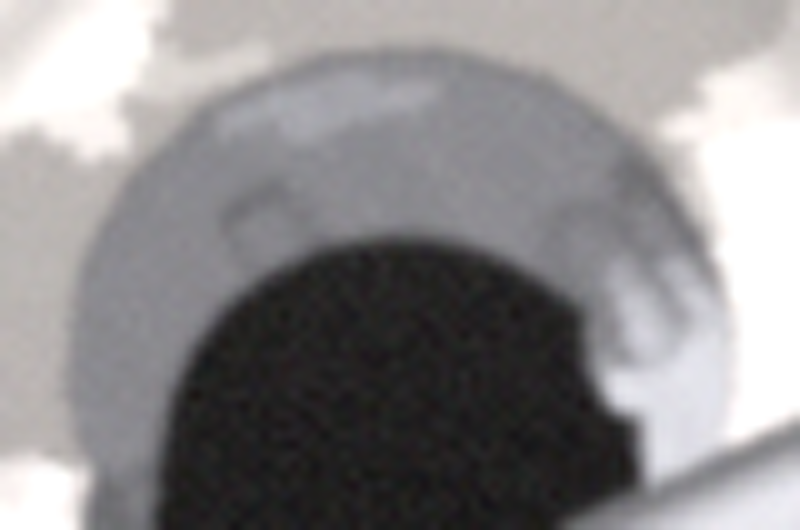

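```bash
python3 - <<'E'
from h import *
c=bot.get_calibration('wrist')
P=np.array([onz(c,285+u/10,265+v/10,138)[:2] for u,v in [(70,350),(95,230),(170,135),(280,70),(410,48),(540,80),(640,150),(710,260),(733,350)]])
from scipy.optimize import least_squares
r=least_squares(lambda q:np.hypot(*(P-q[:2]).T)-25,[474,-347]); h=r.x; print('hub',h,abs(r.fun).max())
az=lambda p:np.degrees(np.arctan2(p[1]-h[1],p[0]-h[0]))
for n,u,v,z in [('pin end',268,195,147),('pin mid',275,215,148),('clip',620,260,146),('knob edge?',0,0,149)]:
    p=onz(c,285+u/10,265+v/10,z); print(n,p,az(p),np.hypot(*(p[:2]-h)))
S=bot.get_calibration('scene');D=bot.get_calibration('side')
for p in (onz(S,301.7,224,237),onz(D,317.3,245.7,237)): print('knob',p,az(p),np.hypot(*(p[:2]-h)))
# knob left edge in wrist crop w2c
for u,v in [(655,415),(690,360)]:
    p=onz(c,220+u/3.5,180+v/3.5,237); print(p,az(p),np.hypot(*(p[:2]-h)))
E
```

```text
hub [ 473.61074823 -343.42567663] 0.6953476829618914
pin end [ 454.18563948 -346.39923668  147.        ] -171.29682765588143 19.65138440844427
pin mid [ 455.42241652 -346.30657365  148.        ] -170.99954431495755 18.415074749787287
clip [ 467.64517723 -324.6093176   146.        ] 107.59078761744021 19.7393871355882
knob edge? [ 433.77604397 -358.6819963   149.        ] -159.0436268399183 42.65628855309554
knob [ 466.89329673 -282.11079772  237.        ] 96.25219775004288 61.681752002574875
knob [ 467.64652532 -286.14373357  237.        ] 95.9442446545815 57.591604906255824
[ 446.07104139 -293.37237353  237.        ] 118.8199242528063 57.12940226921956
[ 440.06184701 -286.65301541  237.        ] 120.58028874808114 65.94439956881006
```

```bash
python3 - <<'E'
from h import *
c=bot.get_calibration('wrist'); im=cv2.imread('pics/w2.png'); g=im.max(2)
h=np.array([473.6,-343.4])
for v in range(270,318,4):
    row=np.where(g[v,395:480]<45)[0]+395; print(v,row.min() if len(row) else None,row.max() if len(row) else None)
for a in (85,90,95,100,105,110):
    k=np.append(h+65*np.array([np.cos(np.radians(a)),np.sin(np.radians(a))]),237)
    S=bot.get_calibration('scene');D=bot.get_calibration('side')
    print(a,k,proj(c,k),proj(S,k),proj(D,k))
print(proj(c,[473.6,-343.4,201]))
E
```

```text
270 None None
274 None None
278 None None
282 421 434
286 414 434
290 411 437
294 409 440
298 408 443
302 407 446
306 408 450
310 409 453
314 412 456
85 [ 479.26512328 -278.64734462  237.        ] [454.33144428 347.7615061 ] [293.99211089 221.90311095] [307.89836168 245.91536888]
90 [ 473.6 -278.4  237. ] [451.94975324 337.89911463] [296.58561945 223.31360501] [311.1232266  247.16936723]
95 [ 467.93487672 -278.64734462  237.        ] [448.54974047 328.19740278] [299.452413   224.61333471] [314.53965196 248.25704592]
100 [ 462.31286845 -279.38749605  237.        ] [444.13680701 318.74186713] [302.57037446 225.78931981] [318.11852391 249.1673786 ]
105 [ 456.77676207 -280.61482129  237.        ] [438.72647561 309.61937042] [305.91426746 226.82956995] [321.8286449  249.89103142]
110 [ 451.36869068 -282.31997965  237.        ] [432.34499751 300.91710132] [309.45595841 227.72328385] [325.63710162 250.42052299]
[326.27657502 343.44385153]
```

Call:
{"method": "jog_arm", "body": {
  "targets": [
    {"xyz":[-0.114,0.387,0],"spin":0},
    {"xyz":[-0.114,0.387,0],"spin":0},
    {"xyz":[0,0,0],"spin":1},
    {"xyz":[0,0,0],"spin":1},
    {"xyz":[0,0,0],"spin":1},
    {"xyz":[0,0,0],"spin":1},
    {"xyz":[0,0,0],"spin":1},
    {"xyz":[0,0,0],"spin":1},
    {"xyz":[0,0,0],"spin":1},
    {"xyz":[0,0,0],"spin":1}
  ]
}}

```text
time: 5.3
tool_pos: [464.4, -278.8, 258.7]
tcp_rot: [3.142, -0.0, 1.993]
contact_force: [-0.0, -0.1, 0.7]
grip_width: 91.8
finger_force: 0.0
```

Call:
{"method": "jog_arm", "body": {
  "targets": [
    {"xyz":[0,0,0],"spin":1},
    {"xyz":[0,0,0],"spin":1},
    {"xyz":[0,0,0],"spin":0.85},
    {"xyz":[0,0,0],"spin":0},
    {"xyz":[0,0,0],"spin":0},
    {"xyz":[0,0,0],"spin":0},
    {"xyz":[0,0,0],"spin":0},
    {"xyz":[0,0,0],"spin":0},
    {"xyz":[0,0,0],"spin":0},
    {"xyz":[0,0,0],"spin":0}
  ],
  "gripper": 55
}}

```text
time: 6.55
tool_pos: [464.4, -278.8, 258.7]
tcp_rot: [3.142, -0.0, 1.712]
contact_force: [0.0, 0.2, 0.2]
grip_width: 50.5
finger_force: 0.0
```

```bash
python3 - <<'E'
from h import *
c=bot.get_calibration('wrist')
im=bot.capture('wrist'); cv2.imwrite('pics/w3.png',im)
print(c, proj(c,[464.6,-279,237]),proj(c,[473.6,-343.4,138]))
E
```

```text
{'vfov': 61.41084109733196, 'cx': 319.28381147858136, 'cy': 246.6806175074134, 'k1': -0.047132299804831065, 'eye': array([ 455.83576323, -212.12190161,  416.64833332]), 'rotation': array([ 2.88657196e+00, -6.58290609e-04,  1.40580140e-01])} [317.56685606 288.89358237] [317.96751683 323.74946978]
```

View pics/w3.png

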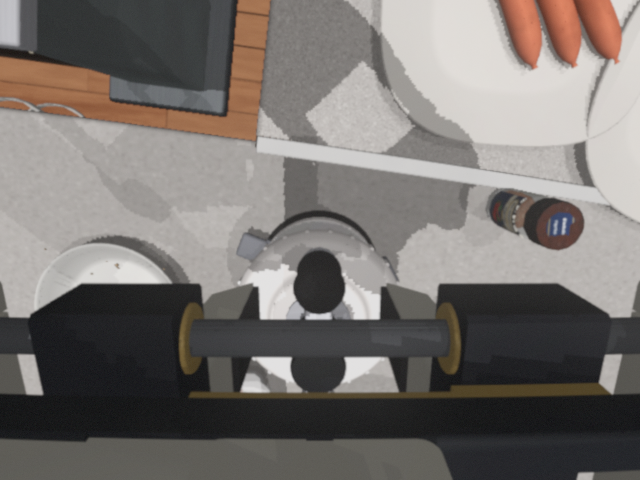

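Call:
{"method": "jog_arm", "body": {
  "targets": [
    {"xyz":[0,0,0.2],"spin":0},
    {"xyz":[0,0,0.2],"spin":0},
    {"xyz":[0,0,0.2],"spin":0},
    {"xyz":[0,0,0],"spin":0},
    {"xyz":[0,-0.04,0],"spin":-0.5},
    {"xyz":[-0.002,-0.0406,0],"spin":-0.5},
    {"xyz":[-0.002,-0.0406,0],"spin":-0.5},
    {"xyz":[-0.004,-0.081,0],"spin":-1},
    {"xyz":[-0.004,-0.081,0],"spin":-1},
    {"xyz":[-0.004,-0.081,0],"spin":-1}
  ],
  "gripper": 43
}}

```text
time: 7.85
tool_pos: [437.7, -289.5, 211.7]
tcp_rot: [3.141, 0.001, 2.165]
contact_force: [0.5, 0.7, -0.3]
grip_width: 39.4
finger_force: 0.1
```

Call:
{"method": "jog_arm", "body": {
  "targets": [
    {"xyz":[-0.004,-0.081,0],"spin":-1},
    {"xyz":[-0.004,-0.081,0],"spin":-1},
    {"xyz":[-0.004,-0.081,0],"spin":-1},
    {"xyz":[-0.004,-0.081,0],"spin":-1},
    {"xyz":[-0.004,-0.081,0],"spin":-1},
    {"xyz":[-0.004,-0.081,0],"spin":-1},
    {"xyz":[-0.002,-0.0406,0],"spin":-0.5},
    {"xyz":[-0.002,-0.0406,0],"spin":-0.5},
    {"xyz":[-0.002,-0.0406,0],"spin":-0.5},
    {"xyz":[0,0,0],"spin":0}
  ]
}}

```text
time: 9.1
tool_pos: [410.8, -328.8, 211.5]
tcp_rot: [-3.141, 0.001, 2.911]
contact_force: [0.8, -0.6, 0.1]
grip_width: 39.7
finger_force: 0.0
```

```bash
python3 - <<'E'
from h import *
c=bot.get_calibration('wrist'); o=bot.get_obs(); print(o['tool_pos'],o['contact_force'],o['moment'])
im=bot.capture('wrist'); cv2.imwrite('pics/w4.png',im)
cv2.imwrite('pics/s4.png',bot.capture('side'))
g=im.max(2)
# hub top / knob expected positions
for z in (237,232): print([proj(c,[473.6+65*np.cos(a),-343.4+65*np.sin(a),z]).round() for a in np.radians([160,165,170])])
cv2.imwrite('pics/w4c.png',np.hstack([cv2.resize(im[160:330,200:440],None,fx=1.6,fy=1.6),cv2.resize(cv2.imread('pics/s4.png')[220:300,270:370],(384,272),interpolation=cv2.INTER_CUBIC)]))
E
```

```text
[ 410.824195   -328.7631947   211.47595548] [ 0.81136107 -0.58154688  0.11626035] [ 0.05212934 -0.02683737  0.02101182]
[array([341., 333.]), array([325., 332.]), array([310., 332.])]
[array([340., 327.]), array([325., 326.]), array([310., 326.])]
```

View pics/w4c.png

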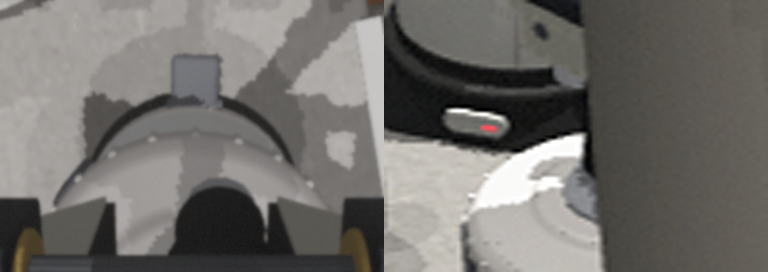

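Call:
{"method": "jog_arm", "body": {
  "targets": [
    {"xyz":[-0.002,-0.0406,0],"spin":-0.5},
    {"xyz":[-0.002,-0.0406,0],"spin":-0.5},
    {"xyz":[-0.002,-0.0406,0],"spin":-0.5},
    {"xyz":[-0.002,-0.0406,0],"spin":-0.5},
    {"xyz":[-0.002,-0.0406,0],"spin":-0.5},
    {"xyz":[-0.002,-0.0406,0],"spin":-0.5},
    {"xyz":[-0.002,-0.0406,0],"spin":-0.5},
    {"xyz":[-0.002,-0.0406,0],"spin":-0.5},
    {"xyz":[-0.002,-0.0406,0],"spin":-0.5},
    {"xyz":[0,0,0],"spin":0}
  ]
}}

```text
time: 10.45
tool_pos: [411.3, -357.5, 210.8]
tcp_rot: [-3.141, 0.0, -2.923]
contact_force: [-0.6, -0.6, -0.4]
grip_width: 39.6
finger_force: 0.0
```

```bash
python3 - <<'E'
from h import *
c=bot.get_calibration('wrist'); o=bot.get_obs(); print(o['tool_pos'],o['contact_force'],o['moment'])
im=bot.capture('wrist'); cv2.imwrite('pics/w5.png',im)
old=cv2.imread('pics/w4.png')
for n,a in (('old',old),('new',im)):
    m=(a.max(2)<40).astype(np.uint8)[:318]; m[:,:290]=0; m[:,390:]=0
    k,l,st,ce=cv2.connectedComponentsWithStats(m[270:318]); i=1+st[1:,4].argmax(); print(n,st[i],ce[i])
E
```

```text
[ 411.2926459  -357.460505    210.82813732] [-0.55969097 -0.63077202 -0.43882711] [ 0.05659836  0.05788613 -0.00497827]
old [ 306    8   77   40 2196] [341.77003643  30.66484517]
new [ 290    3   53   45 1992] [313.81325301  27.31074297]
```

```bash
python3 - <<'E'
from h import *
c=bot.get_calibration('wrist')
for n in ('w4','w5'):
    g=cv2.imread(f'pics/{n}.png').max(2)
    for v in (272,276,280,285,290,300,310):
        r=np.where(g[v,255:390]<40)[0]+255; print(n,v,(r.min(),r.max(),len(r)) if len(r) else None)
for a in (182,185,188,191,194,197): 
  p=lambda z,r:proj(c,[473.6+r*np.cos(np.radians(a)),-343.4+r*np.sin(np.radians(a)),z]).round(1)
  print(a,p(237,65),p(232,65),p(194,77.5),p(199,77.5))
E
```

```text
w4 272 None
w4 276 None
w4 280 (np.int64(325), np.int64(349), 25)
w4 285 (np.int64(318), np.int64(356), 39)
w4 290 (np.int64(267), np.int64(372), 54)
w4 300 (np.int64(263), np.int64(376), 69)
w4 310 (np.int64(259), np.int64(380), 79)
w5 272 None
w5 276 (np.int64(300), np.int64(325), 26)
w5 280 (np.int64(294), np.int64(331), 38)
w5 285 (np.int64(291), np.int64(334), 44)
w5 290 (np.int64(266), np.int64(372), 58)
w5 300 (np.int64(263), np.int64(376), 68)
w5 310 (np.int64(259), np.int64(379), 80)
182 [354. 334.] [352.9 327.7] [351.8 265.4] [352.6 268.8]
185 [344.6 332.6] [343.8 326.4] [342.9 264.1] [343.6 267.4]
188 [335.2 331.7] [334.7 325.6] [334.  263.2] [334.4 266.5]
191 [325.7 331.3] [325.5 325.1] [325.  262.7] [325.2 266.1]
194 [316.1 331.3] [316.2 325.1] [316.1 262.7] [316.  266.1]
197 [306.6 331.7] [307.  325.6] [307.1 263.2] [306.8 266.5]
```

Call:
{"method": "jog_arm", "body": {
  "targets": [
    {"xyz":[0,0,-0.3],"spin":0},
    {"xyz":[0,0,-0.3],"spin":0},
    {"xyz":[0,0,0],"spin":0},
    {"xyz":[-0.2,0,0],"spin":0},
    {"xyz":[-0.2,0,0],"spin":0},
    {"xyz":[-0.2,0,0],"spin":0},
    {"xyz":[-0.2,0,0],"spin":0},
    {"xyz":[0,0,0],"spin":0},
    {"xyz":[0,0,0],"spin":0},
    {"xyz":[0,0,0],"spin":0}
  ],
  "gripper": 0
}}

```text
time: 11.75
tool_pos: [473.2, -343.6, 258.8]
tcp_rot: [-3.142, -0.0, -2.922]
contact_force: [0.3, -0.1, 0.6]
grip_width: 0.6
finger_force: 0.0
```

That call closed the fingers while they were still lifting, so they could have caught the knob. I'll check before pressing.

```bash
python3 - <<'E'
from h import *
c=bot.get_calibration('wrist')
im=bot.capture('wrist'); s=bot.capture('scene'); d=bot.capture('side')
for n,a in (('w6',im),('c6',s),('s6',d)): cv2.imwrite(f'pics/{n}.png',a)
a=cv2.resize(im[170:320,200:440],(480,300),interpolation=cv2.INTER_CUBIC)
b=cv2.resize(d[215:315,265:365],(300,300),interpolation=cv2.INTER_CUBIC)
cv2.imwrite('pics/v6.png',np.hstack([a,b]))
for az in (190,195,200):
  print(az,[proj(c,[473.6+65*np.cos(np.radians(az)),-343.4+65*np.sin(np.radians(az)),z]).round(1) for z in (237,232,226)])
E
```

```text
190 [array([327.4, 146.7]), array([327.2, 146.6]), array([326.9, 146.4])]
195 [array([314.3, 146.7]), array([314.4, 146.6]), array([314.6, 146.4])]
200 [array([301.3, 147.9]), array([301.8, 147.7]), array([302.3, 147.5])]
```

View pics/v6.png

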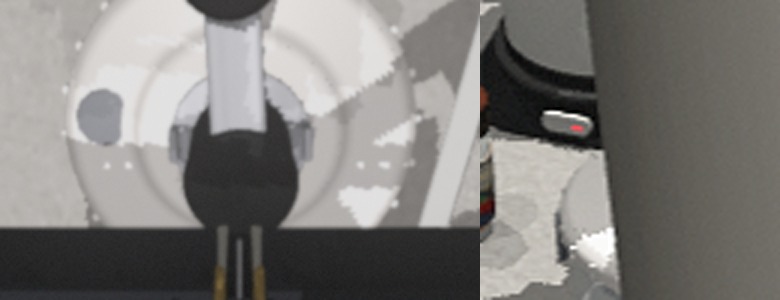

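Call:
{"method": "jog_arm", "body": {
  "targets": [
    {"xyz":[0,0,0.2],"spin":0},
    {"xyz":[0,0,0.2],"spin":0},
    {"xyz":[0,0,0.2],"spin":0},
    {"xyz":[0,0,0.03],"spin":0},
    {"xyz":[0,0,0.03],"spin":0},
    {"xyz":[0,0,0.03],"spin":0},
    {"xyz":[0,0,0.03],"spin":0},
    {"xyz":[0,0,0.03],"spin":0},
    {"xyz":[0,0,0],"spin":0},
    {"xyz":[0,0,0],"spin":0}
  ]
}}

```text
time: 13.15
tool_pos: [473.7, -343.4, 198.7]
tcp_rot: [-3.142, 0.0, -2.921]
contact_force: [0.4, 0.2, 0.6]
grip_width: 0.7
finger_force: 0.0
```

Call:
{"method": "jog_arm", "body": {
  "targets": [
    {"xyz":[0,0,0.01],"spin":0},
    {"xyz":[0,0,0.01],"spin":0},
    {"xyz":[0,0,0.01],"spin":0},
    {"xyz":[0,0,0.01],"spin":0},
    {"xyz":[0,0,0.01],"spin":0},
    {"xyz":[0,0,0.01],"spin":0},
    {"xyz":[0,0,0],"spin":0},
    {"xyz":[0,0,0],"spin":0},
    {"xyz":[0,0,0],"spin":0},
    {"xyz":[0,0,0],"spin":0}
  ]
}}

```text
time: 14.4
tool_pos: [473.6, -343.4, 193.9]
tcp_rot: [3.142, 0.0, -2.921]
contact_force: [0.3, -0.1, -0.3]
grip_width: 0.5
finger_force: 0.0
```

Call:
{"method": "jog_arm", "body": {
  "targets": [
    {"xyz":[0,0,0.01],"spin":0},
    {"xyz":[0,0,0.01],"spin":0},
    {"xyz":[0,0,0.01],"spin":0},
    {"xyz":[0,0,0.01],"spin":0},
    {"xyz":[0,0,0],"spin":0},
    {"xyz":[0,0,0],"spin":0},
    {"xyz":[0,0,0],"spin":0},
    {"xyz":[0,0,0],"spin":0},
    {"xyz":[0,0,0],"spin":0},
    {"xyz":[0,0,0],"spin":0}
  ]
}}

```text
time: 15.65
tool_pos: [473.6, -343.5, 190.8]
tcp_rot: [-3.141, 0.0, -2.921]
contact_force: [-2.4, -0.3, 4.7]
grip_width: 0.2
finger_force: 2.2
```

Call:
{"method": "jog_arm", "body": {
  "targets": [
    {"xyz":[0,0,0.01],"spin":0},
    {"xyz":[0,0,0.01],"spin":0},
    {"xyz":[0,0,0],"spin":0},
    {"xyz":[0,0,0],"spin":0},
    {"xyz":[0,0,0],"spin":0},
    {"xyz":[0,0,0],"spin":0},
    {"xyz":[0,0,0],"spin":0},
    {"xyz":[0,0,0],"spin":0},
    {"xyz":[0,0,0],"spin":0},
    {"xyz":[0,0,0],"spin":0}
  ]
}}

```text
time: 16.9
tool_pos: [473.7, -343.9, 190.5]
tcp_rot: [-3.14, 0.001, -2.921]
contact_force: [-4.2, 0.8, 12.4]
grip_width: 0.3
finger_force: 5.7
```

Call:
{"method": "jog_arm", "body": {
  "targets": [
    {"xyz":[0,0,-0.05],"spin":0},
    {"xyz":[0,0,-0.4],"spin":0},
    {"xyz":[0,0,-0.4],"spin":0},
    {"xyz":[0,0,-0.4],"spin":0},
    {"xyz":[0.325,-0.375,0],"spin":0},
    {"xyz":[0.325,-0.375,0],"spin":0},
    {"xyz":[0.325,-0.375,0],"spin":0},
    {"xyz":[0.325,-0.375,0],"spin":0},
    {"xyz":[0.325,-0.375,0],"spin":0},
    {"xyz":[0,0,0],"spin":0}
  ]
}}

```text
time: 18.15
tool_pos: [378.0, -520.2, 287.4]
tcp_rot: [3.14, -0.0, -2.925]
contact_force: [0.2, 0.1, -1.1]
grip_width: 0.7
finger_force: 0.0
```

```bash
python3 - <<'E'
from h import *
c=bot.get_calibration('wrist'); S=bot.get_calibration('scene');D=bot.get_calibration('side')
im=bot.capture('wrist'); s=bot.capture('scene'); d=bot.capture('side')
for n,a in (('w7',im),('c7',s),('s7',d)): cv2.imwrite(f'pics/{n}.png',a)
z=lambda a,x,y:cv2.resize(a[y:y+120,x:x+120],(400,400),interpolation=cv2.INTER_CUBIC)
v=np.hstack([z(s,268,205),z(d,270,215)])
for dz,col in ((0,(0,255,0)),(6,(0,0,255))):   # expected hub-top rim, home (green) / on clips (red)
    for k,(cal,x,y) in enumerate(((S,268,205),(D,270,215))):
        pts=np.array([(proj(cal,[473.6+17*np.cos(t),-343.4+17*np.sin(t),190+dz])-[x,y])*400/120+[400*k,0] for t in np.linspace(0,6.28,40)])
        cv2.polylines(v,[pts.round().astype(int)],True,col,1)
cv2.imwrite('pics/v7.png',v)
print(proj(c,[473.6,-343.4,138]), bot.get_obs()['time'])
for n,b,q in (('scene','scene0',s),('side','side0',d)):
    df=cv2.absdiff(cv2.imread(f'pics/{b}.png'),q).max(2)
    # bystander jars & punnet regions
    C=S if n=='scene' else D
    for p in ([648.7,-375,60],[651,-245,60],[406,-536,40]):
        u,w=proj(C,p).round().astype(int); r=df[w-20:w+20,u-12:u+12]; print(n,p,np.mean(r),np.percentile(r,95))
E
```

```text
[493.81385908 377.19229085] 18.3
scene [648.7, -375, 60] 46.186458333333334 100.0
scene [651, -245, 60] 54.04375 107.0
scene [406, -536, 40] 25.19375 86.0
side [648.7, -375, 60] 3.7447916666666665 7.0
side [651, -245, 60] 3.725 8.0
side [406, -536, 40] 89.06666666666666 125.0
```

View pics/v7.png

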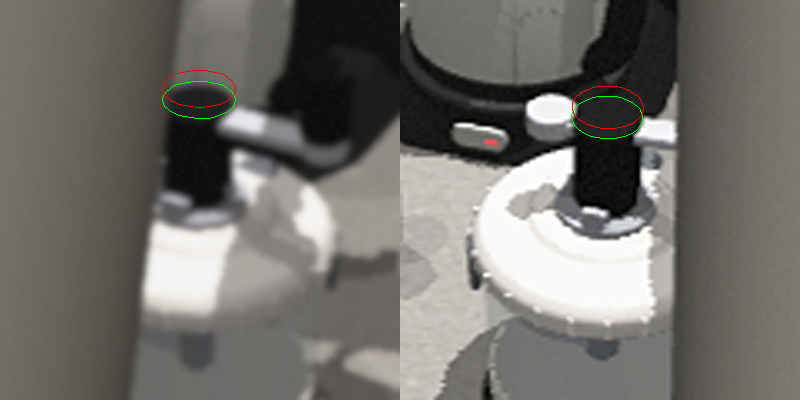

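```bash
python3 -c "
from plant import bot
print(bot.close_job())"
```

```text
the job is handed in; nothing more can be done
None
```

I turned the crank about 95° until its slot dropped onto the pin and pressed it home: contact held at 12 N with the hub top within about 0.5 mm of seated height. I then let go and handed in at about 18 s; both jars are unmoved in the side camera, and the punnet was hidden by the arm in the final pictures, but the arm only passed well above it.

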